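# Set a coated plate against the flip stop of a plate cutter

### The job

Get the white coated glass plate ready for scoring on the blue plate cutter: first swing the yellow flip stop fully down across the bed, leaving the red one up, and then use the push block to slide the plate flat under the scoring bridge until it sits square in the corner, touching both the back fence and the yellow stop. Only the push block may touch the plate, because its coating must not be handled. Finally stand the push block upright on the bench, off the cutter, and leave the other things on the bench and the cutter where they are.

Things in the scene. Friction and masses are not known exactly. Their poses are not given: they have to be found in the camera images.
- cutter: Plate cutter, fixed to the bench: blue bed 250 (x) x 430 (y) mm, its top 18 mm above the bench. Origin: centre of its underside. x points from its front edge (robot side) to the aluminium back fence, y runs along the fence. The fence is 20 mm thick, stands 22 mm above the bed over the whole length; its front face is the plane x = +75 mm. Stock is fed along it towards -y.
- fence_foot (a point): Point at the foot of the fence's front face, half-way along it, at bed height; axes as the cutter's. The fence face is the plane x = 0 of this frame, the bed is at its -x side.
- bridge (a point): Scoring bridge: middle of its rail's underside; axes as the cutter's. The rail crosses the bed along x, 20 mm wide, from 32 to 48 mm above the bed; the plate passes under it. Posts 28 mm wide, 52 mm above the bed, stand at x = -114 and +112 mm from here. Black scoring carriage 36 x 34 mm parked over the fence at x = +85 mm; its knob ends 81 mm above the bed.
- yellow_flag (a joint): Angle of the yellow flip stop, rad. 0 = fully down against its own end stop, across the bed (arm level, pointing to the cutter's -x); about 1.57 = arm standing straight up; limit 1.85, leaning back over the fence. Stiff friction hinge: it stays where it is left, also half-way, and takes about 1 to 3 N at the tab to move.
- yellow_hinge (a point): Hinge pin of the yellow flip stop, 42 mm above the bed over the fence; axes as the cutter's (pin along y). It sits on a steel carriage 26 x 40 mm, up to 10 mm above the pin, clamped to the fence 48 to 115 mm beyond the bridge (-y; varies). The arm is 12 mm wide along y, 18 mm deep and reaches 92 mm from the pin; down, its upper face is 9 mm above the pin.
- yellow_tab (a point): Centre of the yellow finger tab at the arm's end, 82 mm from the pin: block 20 mm along the arm, 26 mm along y, 18 mm deep. When down, a yellow leg under the arm (14 to 66 mm out from the pin) reaches to 2 mm above the bed; its +y side, the plane y = +6 mm from the pin's centre, stops the plate.
- red_flag (a joint): Angle of the red flip stop: same make and same meaning as the yellow one. It is to stay up.
- red_hinge (a point): Hinge pin of the red flip stop, on the same fence nearer to or farther from the bridge than the yellow one (varies).
- plate: Glass plate with a white coating on top, 100 (x) x 200 (y) x 6 mm, about 0.25 kg, lying loose on the bed upstream (+y) of the bridge, some way off the fence and a little askew. Origin: centre of its underside. Its long edges run along y; its +x edge is to touch the fence and its -y edge the yellow stop.
- plate_front_corner (a point): The plate's corner at +50 mm x, -100 mm y, half-way up: the one that goes into the corner of fence and stop.
- plate_rear_corner (a point): The plate's corner at +50 mm x, +100 mm y, half-way up: the other end of the edge that goes along the fence.
- block_grip (a point): Push block standing on the bench to the right of the cutter. Flat white foot 36 (x) x 80 (y) x 16 mm with vertical sides, and on it an orange upright handle 22 (x) x 54 (y) mm, from 16 to 96 mm above the foot's underside; 0.22 kg. This point is in the middle of the handle, 62 mm above the underside; grip it across its 22 mm from above. z axis up.
- scriber: Steel scribing pen 120 mm long, 9 mm thick, lying on the bed near its front edge at its -y end. Origin under its centre. Not to be moved.
- dish: Closed petri dish, 90 mm across, 16 mm high, on the bench left of the cutter. Not to be moved.
- jar: Amber jar with a white cap, 64 mm across, 85 mm high. Not to be moved.
- forceps: Steel forceps 140 mm long, 7 mm high, on the bench right of the cutter. Not to be moved.
- beaker: Glass beaker, 72 mm across, 90 mm high. Not to be moved.
- slide_box: Blue slide box 85 x 80 x 30 mm left of the cutter. Not to be moved.
Not all that is in view belongs to the job. Of the things like the part that bears block_grip, leave any that is green; of the rest the larger one is meant. Of the things like the plate, leave any that is brown; of the rest the larger one is meant.

How it is judged:
On the way, in this order (a step that is already met when the one before it is completed fails the run):
1. the yellow stop is fully down (within 0.05 rad) while the plate still lies where it was (within 15 mm) (value of joint yellow_flag below 0.05 rad and distance of plate from where it was at the start of the episode below 0.015 m), for 0.2 s.
2. the plate touches the fence along its whole edge and the yellow stop (gaps under 2 mm) (x of each of plate_front_corner, plate_rear_corner in the frame of fence_foot above -0.002 m and y of plate_front_corner in the frame of yellow_hinge between 0.003 and 0.008 m), for 0.1 s.
At the end, for the whole second after the job is handed in: The yellow stop is fully down (within 0.05 rad) and the red one up (above 1.2 rad); the plate lies flat and still on the bed with both ends of its long edge within 2 mm of the fence and its front edge within 2 mm of the yellow stop; the push block stands upright on the bench, off the cutter (all of step 2 and value of joint yellow_flag below 0.05 rad and value of joint red_flag above 1.2 rad and z of plate in the frame of fence_foot below 0.002 m and linear speed of plate below 0.01 m/s and height (world z) of block_grip between 0.057 and 0.066 m and angle between block_grip's own z axis and vertical below 0.06 rad); the robot touches nothing.
It fails at once if the fingers or the arm touch the plate (contact force between any of the fingers, the arm and plate above 0.3 N).
It fails at once if the plate is lifted or tipped off the bed (angle between plate's own z axis and vertical above 0.08 rad or z of plate in the frame of fence_foot above 0.008 m).
It fails at once if the red stop is swung down (value of joint red_flag below 1.1 rad).
It fails at once if another thing on the bench or the cutter is pushed more than 20 mm (distance of any of scriber, dish, jar, forceps, beaker, slide_box from where it was at the start of the episode above 0.02 m).
It also fails if it takes over 72 s, if anything falls off the work surface, if the arm or the gripper's body presses on something with over 40 N, if the wrist force passes 120 N, or if a joint passes its speed limit or range.

### The arm

A 6-joint arm with a two-finger parallel gripper is mounted at the origin on the work surface. World frame = base frame: x ahead of the robot, y to its left, z up, the work surface at z = 0. Lengths are in m, angles in rad, forces in N, time in s.
With the tool pointing down it reaches from about 0.35 to 1 m from the base axis. Payload 7.1 kg.
Tool frame: the origin (TCP) lies midway between the tips of the shut fingers; the grasp point (between the pads) lies 19 mm behind it (r.grip_point_offset is the distance from the TCP to the grasp point, in m); y points along the fingers, z is the direction in which the jaws open and shut, and the axes are right-handed (so a half turn about y gives the same grasp; the last joint's range is limited). The gripper opens to 85 mm and grips with 20 to 120 N. Pads are 22 mm wide; open, the fingers measure 114 mm over their backs; the gripper's body (76 mm by 85 mm) begins 54 mm behind the grasp point. The pads swing forward as they close: fully open they stand 13 mm farther back than shut.
Start: joints at [-1.13, 0.423, 1.63, -0, 1.089, -0.019], TCP at [0.277, -0.56, 0.231] pointing down, gripper open.
Joint ranges: [-3, 3], [-0.9, 2.11], [0.09, 2.58], [-1.31, 4.45], [0.11, 2.69], [-2.54, 2.54]. Speed limits (rad/s): [2.39, 2.39, 3.01, 3.14, 3.14, 3.14].

### API

Orientations are given as a 3x3 rotation matrix whose columns are the frame's x, y, z axes.
In Python, from bench import monitor, viewer, ticket, r gives the robot as it stands. The module is installed in compiled form; this text tells all that it offers.
- The arm moves only by the tool drive_tool, never from a script. Its argument "deltas" is one flat list of numbers, 7 for each row, row after row: the opening, from -1 (shut) to 1 (fully open), then the shift along the tool's x, y, z in cm, then the turn, a rotation vector about the tool's x, y, z in degrees. A call has 1 to 12 rows; each row shifts and turns the pose as measured when the row begins, along the tool's axes as they then stand; what a row does not reach is not made up. A row lasts 1/12 s, in which the tool goes at most 41.7 mm and 7.16 degrees, less where a joint would pass 70% of its speed; a pose out of reach is approached as far as the arm can. A call is refused whole if a number of a shift passes 4.17 or a number of a turn 7.16, either way. A call with a gripper value outside its range is refused whole. The fingers move at their own pace and stop on an object; "newtons" is the grip in N (left out, the last holds). Time passes only in rows, so rows that do not move let the fingers close. It gives the time, the measured TCP pose, the force and the opening at its end, in the units of the state.
- monitor.get_state(): the state, without advancing time (a new reading comes with each control period).
- viewer.snapshot(name): name is "side" or "top"; returns a dict with "frame" (384x512x3 uint8, red, green, blue), "depth" (384x512 float32, m along the optical axis (not along the pixel's ray), 0 where there is no reading), "fx", "fy", "cx", "cy" (pixels), "extrinsics" (4x4, takes a point from camera to world coordinates). Camera axes: x right, y down, z forward; pixel columns grow to the right and rows downward; lengths in m; the calibration is good to about 2 mm. A picture is of the moment at which its call begins.
- ticket.sign_off(): hands the job in, once; it reports no verdict.
Trained networks look in a picture, given as the dict that the camera call returned (one of the last four; its "shot" number tells which), for a name from the list of things; names that differ only in an ending like _2 or _b are one class to them, and where a whole thing is asked for, a point or a joint stands for the part that bears it (a point fixed in the world has none). Each returns a list of dicts, best first, with "conf" (0 to 1); they miss things now and then, are a little off and sometimes report something else, mostly with a low value. They report only what shows in the picture. A call takes as long as a camera call. They do not tell look-alikes from the thing itself.
- viewer.search_frame(picture, target): "position" ([x, y, z] in m, in world coordinates, good to about 4 mm: the middle of the surface that is visible of it).
- viewer.spot_point(picture, target): "position" ([x, y, z] in m, in world coordinates, good to about 4 mm: a listed point, or the origin of a listed thing).
The state is a dict: "time": time; "joint_pos": joint angles; "joint_velocities": joint speeds; "joint_efforts": joint torques, N m; "eef_pos": TCP position; "tool_rot": TCP orientation; "ft_force": force on the tool from outside, world axes, zero at the start; "torque": the same for the moment, N m; "width": opening from 0.0 (shut) to 1.0 (fully open).
Only numpy, scipy, OpenCV 4.12 (cv2) and the standard library are available. Lean on these libraries where they do the work, as an engineer would, in place of code of your own. Each camera call takes 0.05 s, during which the arm holds its last target. There are 200 camera calls.

## Working session

There is one attempt and no reset: what is moved stays moved. The work goes in short steps, Python scripts to look and compute and a tool call to move; the robot and the scene stay as the last step left them, time stands still between calls to the robot, and variables do not carry over. Pictures are saved under pics/ and viewed, about 8 in all and at most 12, crops included, and the job is handed in when it is done.

Besides the shell and the picture viewer there is one more tool, called as name(argument=value, ...), one argument or row to a line, values as JSON. drive_tool: Moves the arm, as the interface text tells. Its arguments: {"type":"object","properties":{"deltas":{"type":"array"},"newtons":{"type":"number"}},"required":["deltas"]}

```bash
mkdir -p pics
cat > h.py <<'E'
import numpy as np, cv2
from bench import monitor, viewer, ticket, r
def save(s,n): cv2.imwrite('pics/'+n+'.png', s['frame'][:,:,::-1])
def P(s):
    d=s['depth']; v,u=np.mgrid[:d.shape[0],:d.shape[1]]
    c=np.stack([(u-s['cx'])/s['fx']*d,(v-s['cy'])/s['fy']*d,d],-1)
    E=np.array(s['extrinsics']); return c@E[:3,:3].T+E[:3,3]
E
python3 - <<'E'
from h import *
st=monitor.get_state(); print(st['eef_pos'],np.round(st['tool_rot'],3).tolist(),st['width'],st['time'])
for n in('top','side'):
    s=viewer.snapshot(n); save(s,n+'0'); np.savez(n+'0',f=s['frame'],p=P(s)); print(n,np.round(s['extrinsics'],3).tolist(),s['fx'])
    for t in 'fence_foot bridge yellow_hinge yellow_tab red_hinge plate plate_front_corner plate_rear_corner block_grip scriber dish jar forceps beaker slide_box'.split():
        print(t,[(np.round(q['position'],3).tolist(),round(q['conf'],2)) for q in viewer.spot_point(s,t)])
E
```

```text
[ 0.27713659 -0.55956236  0.23053525] [[-0.896, -0.001, 0.444], [-0.444, 0.001, -0.896], [-0.0, -1.0, -0.002]] 0.9994462892523855 0.0
top [[0.029, -0.999, 0.038, 0.414], [-1.0, -0.028, 0.009, -0.036], [-0.007, -0.039, -0.999, 1.688], [0.0, 0.0, 0.0, 1.0]] 478.411380563489
fence_foot [([0.634, 0.0, 0.016], 0.81)]
bridge []
yellow_hinge [([0.629, -0.097, 0.064], 0.65), ([0.339, -0.282, 0.005], 0.42)]
yellow_tab [([0.641, 0.174, 0.021], 0.51), ([0.627, -0.103, 0.139], 0.46)]
red_hinge [([0.623, -0.149, 0.061], 0.56)]
plate [([0.575, 0.082, 0.016], 0.91), ([0.295, 0.173, -0.002], 0.9), ([0.247, 0.477, 0.005], 0.86)]
plate_front_corner [([0.241, 0.592, 0.002], 0.68), ([0.598, 0.441, 0.003], 0.64), ([0.247, 0.116, -0.002], 0.62), ([0.606, -0.022, 0.023], 0.56)]
plate_rear_corner [([0.369, 0.165, 0.0], 0.83), ([0.166, 0.402, 0.004], 0.8), ([0.638, 0.172, 0.02], 0.79)]
block_grip [([0.385, -0.402, 0.064], 0.85), ([0.51, -0.409, 0.06], 0.6), ([0.471, 0.464, 0.002], 0.43), ([0.703, 0.386, 0.001], 0.32)]
scriber [([0.508, -0.409, 0.059], 0.45), ([0.456, -0.106, 0.016], 0.44)]
dish [([0.596, 0.4
[... 691 characters left out ...]

plate [([0.294, 0.172, 0.002], 0.96), ([0.248, 0.474, 0.002], 0.65), ([0.573, 0.081, 0.018], 0.61)]
plate_front_corner [([0.248, 0.118, -0.0], 0.82), ([0.612, -0.023, 0.021], 0.61)]
plate_rear_corner [([0.641, 0.173, 0.02], 0.71), ([0.371, 0.175, -0.001], 0.71), ([0.164, 0.404, 0.001], 0.7)]
block_grip [([0.508, -0.41, 0.065], 0.85), ([0.383, -0.399, 0.062], 0.72), ([0.482, -0.519, 0.046], 0.55)]
scriber [([0.453, -0.107, 0.018], 0.48)]
dish [([0.593, 0.443, 0.0], 0.83)]
jar [([0.335, -0.284, -0.001], 0.59)]
forceps []
beaker [([0.708, 0.388, -0.001], 0.8), ([0.641, 0.173, 0.021], 0.38), ([0.635, 0.007, 0.017], 0.27), ([0.51, -0.409, 0.066], 0.19)]
slide_box [([0.472, 0.464, -0.001], 0.57)]
```

View pics/top0.png

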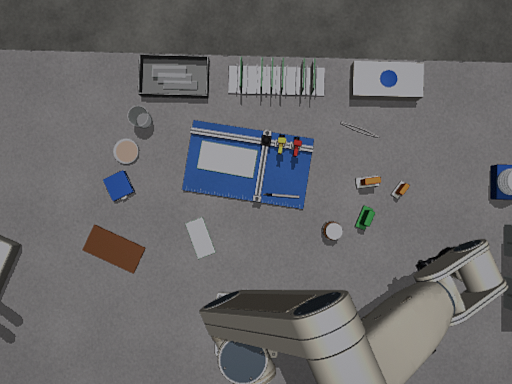

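View pics/side0.png

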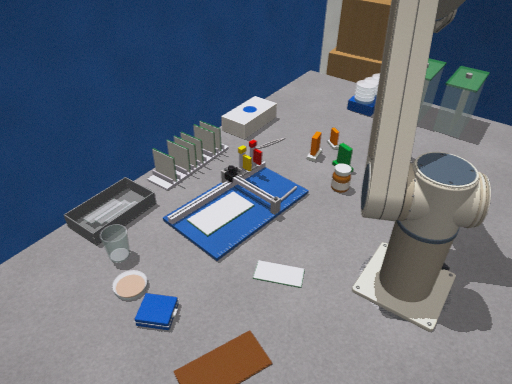

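The cutter is yawed by about -0.15 rad, with the white plate on the bed at px (225,158). Both flags are up, yellow at (281,143) and red at (297,145). The larger white and orange push block is at (368,182). Next I'll get precise poses from the masks.

```bash
cat > fit.py <<'E'
from h import *
def topix(s,uv,z):
    E=np.array(s['extrinsics']); uv=np.asarray(uv,float)
    d=np.c_[(uv[:,0]-s['cx'])/s['fx'],(uv[:,1]-s['cy'])/s['fy'],np.ones(len(uv))]@E[:3,:3].T
    t=(z-E[2,3])/d[:,2]; return (E[:3,3]+d*t[:,None])[:,:2]
def rect(s,m,z):
    m=m.astype(np.uint8); n,l,st,c=cv2.connectedComponentsWithStats(m)
    k=1+st[1:,4].argmax(); cs,_=cv2.findContours((l==k).astype(np.uint8),cv2.RETR_EXTERNAL,cv2.CHAIN_APPROX_NONE)
    w=topix(s,cs[0][:,0],z)
    (c,sz,a)=cv2.minAreaRect((w*1000).astype(np.float32)); return np.round(c,1),np.round(sz,1),round(a,2),st[k].tolist()
E
python3 - <<'E'
from fit import *
for n in('top','side'):
    s=viewer.snapshot(n); f=s['frame'].astype(int); R,G,B=f[...,0],f[...,1],f[...,2]; p=P(s); X,Y,Z=np.moveaxis(p,-1,0)
    roi=(X>.38)&(X<.75)&(Y>-.27)&(Y<.27)
    blue=(B>R+50)&(B>G+30)&roi
    print(n,'bed',rect(s,blue,.018))
    white=(R>140)&(G>140)&(B>130)&(X>.48)&(X<.63)&(Y>-.03)&(Y<.2)&(Z<.032)
    print('plate',rect(s,white,.024))
    blk=(abs(X-.505)<.05)&(abs(Y+.41)<.07)&(Z>.008)
    print('block all',blk.sum(),np.round(Z[blk].max(),3))
    foot=(abs(X-.505)<.06)&(abs(Y+.41)<.07)&(Z>.008)&(Z<.024)&(R>150)&(B>120); print('foot',rect(s,foot,.016))
    org=(R>B+80)&(abs(X-.505)<.06)&(abs(Y+.41)<.07)&(Z>.08); print('handle top',org.sum(),rect(s,org,.096) if org.sum() else 0)
    for nm,m in(('yel',(R>B+70)&(G>B+60)),('red',(R>G+70)&(R>B+70))):
        q=p[m&(X>.55)&(X<.7)&(Y>-.2)&(Y<-.05)&(Z>.03)]
        for a,b in((.04,.08),(.08,.11),(.11,.135),(.135,.17)):
            w=q[(q[:,2]>a)&(q[:,2]<b)]; print(nm,a,len(w),np.round(w.mean(0),3) if len(w) else '',np.round(w.min(0),3) if len(w) else '',np.round(w.max(0),3) if len(w) else '')
s=viewer.snapshot('top'); f=s['frame']; cv2.imwrite('pics/crop1.png',cv2.resize(f[105:225,170:420,::-1],None,fx=3.2,fy=3.2,interpolation=cv2.INTER_CUBIC))
E
```

```text
top bed (array([544.7, 103.2]), array([252.3, 198.5]), 82.71, [182, 134, 80, 67, 2382])
plate (array([573.3,  85.6]), array([194.8,  95.4]), 81.31, [197, 142, 60, 36, 1476])
block all 263 0.102
foot (array([ 509.2, -374.6]), array([19.6, 36.1]), 62.29, [356, 178, 8, 10, 28])
handle top 92 (array([ 508.9, -406. ]), array([19.8, 51.3]), 9.77, [365, 177, 16, 8, 92])
yel 0.04 0   
yel 0.08 0   
yel 0.11 29 [ 0.603 -0.095  0.126] [ 0.588 -0.099  0.119] [ 0.617 -0.089  0.134]
yel 0.135 37 [ 0.627 -0.098  0.152] [ 0.62  -0.11   0.144] [ 0.635 -0.087  0.16 ]
red 0.04 0   
red 0.08 0   
red 0.11 32 [ 0.597 -0.146  0.126] [ 0.582 -0.151  0.119] [ 0.612 -0.141  0.134]
red 0.135 39 [ 0.621 -0.149  0.152] [ 0.612 -0.161  0.145] [ 0.63  -0.138  0.158]
side bed (array([533.6,  16.9]), array([435.1, 208.7]), 82.48, [171, 167, 138, 93, 3682])
plate (array([574.7,  83.3]), array([197.9,  98.5]), 81.31, [189, 192, 65, 43, 1266])
block all 262 0.101
foot (array([ 509.2, -409.5]), array([34. , 81.6]), 7.67, [307, 148, 15, 11, 42])
handle top 68 (array([ 503.4, -395. ]), array([26.1, 80.5]), 14.76, [312, 131, 9, 12, 68])
yel 0.04 8 [ 0.6   -0.093  0.077] [ 0.589 -0.097  0.074] [ 0.614 -0.089  0.079]
yel 0.08 60 [ 0.603 -0.092  0.095] [ 0.587 -0.101  0.08 ] [ 0.621 -0.085  0.11 ]
yel 0.11 52 [ 0.604 -0.093  0.122] [ 0.587 -0.106  0.11 ] [ 0.628 -0.087  0.134]
yel 0.135 50 [ 0.625 -0.095  0.148] [ 0.617 -0.112  0.137] [ 0.637 -0.081  0.157]
red 0.04 8 [ 0.596 -0.145  0.078] [ 0.585 -0.149  0.074] [ 0.61  -0.142  0.08 ]
red 0.08 45 [ 0.596 -0.143  0.096] [ 0.583 -0.147  0.083] [ 0.609 -0.139  0.109]
red 0.11 44 [ 0.596 -0.144  0.121] [ 0.582 -0.154  0.11 ] [ 0.612 -0.138  0.128]
red 0.135 43 [ 0.619 -0.146  0.148] [ 0.61  -0.161  0.136] [ 0.63  -0.135  0.155]
```

View pics/crop1.png

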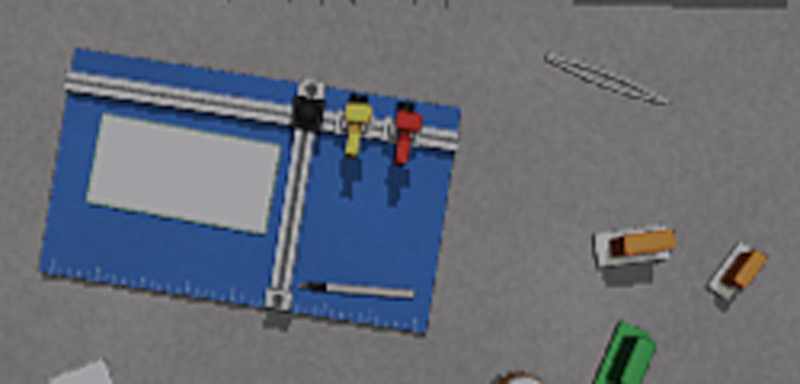

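The plate is yawed -8.7° against the cutter's -7.4°. The block is at (0.509,-0.408) with a yaw of about +8.7°. The yellow tab is at about (0.628,-0.097) with the arm upright. First I'll go behind the yellow tab with the fingers shut.

```bash
cat > plan.py <<'E'
from fit import *
def st():
    s=monitor.get_state(); R=np.array(s['tool_rot']); 
    print('t',round(s['time'],2),'tcp',np.round(np.array(s['eef_pos'])*1000,1),'yaw',round(np.degrees(np.arctan2(R[1,2],R[0,2])),2),'down',np.round(R[:,1],3),'F',np.round(s['ft_force'],1),'w',round(s['width'],3)); return s
def plan(wps,step=40,astep=7.1,grip=-1):
    """wps: (x,y,z mm, yaw deg) ; prints tool-frame rows"""
    s=st(); p=np.array(s['eef_pos'])*1000; R=np.array(s['tool_rot']); a=np.degrees(np.arctan2(R[1,2],R[0,2])); o=[]
    for w in wps:
        d=np.array(w[:3],float)-p; da=w[3]-a; n=max(1,int(np.ceil(max(np.abs(d).max()/step,np.linalg.norm(d)/41.5,abs(da)/astep))))
        for i in range(n):
            f=np.radians(a); q=d/n
            o.append([grip,*np.round([(q[0]*np.sin(f)-q[1]*np.cos(f))/10,-q[2]/10,(q[0]*np.cos(f)+q[1]*np.sin(f))/10],2),0,round(-da/n,1),0]); a+=da/n
        p=np.array(w[:3],float)
    print(len(o),'rows'); 
    for i in range(0,len(o),12): print(','.join('%g'%v for r_ in o[i:i+12] for v in r_))
E
python3 - <<'E'
from plan import *
c=[(75,48),(461,107),(427,332),(40,275)]
s=viewer.snapshot('top'); w=topix(s,[(170+(u+.5)/3.2-.5,105+(v+.5)/3.2-.5) for u,v in c],.018)*1000
print(np.round(w,1),'centre',w.mean(0),[np.degrees(np.arctan2(*(w[i]-w[j])[::-1])) for i,j in((0,1),(3,2),(0,3),(1,2))],[np.linalg.norm(w[i]-w[j]) for i,j in((0,1),(0,3))])
plan([(500,-300,231,-30),(666,-102,200,-7.4),(666,-102,128,-7.4)])
E
```

```text
[[ 709.   209. ]
 [ 655.6 -216.1]
 [ 408.5 -185.1]
 [ 458.5  238.8]] centre [557.88502682  11.64182972] [np.float64(82.8422776254102), np.float64(83.26689589131992), np.float64(-6.7883556264682845), np.float64(-7.159218495173297)] [np.float64(428.4719374650557), np.float64(252.2355134540914)]
t 1.8 tcp [ 277.4 -560.1  231.3] yaw -63.66 down [-0.  0. -1.] F [-0.3 -0.1  0.6] w 1.0
18 rows
-1,-3.5,0,-1.49,0,-3.7,0,-1,-3.59,0,-1.26,0,-3.7,0,-1,-3.66,0,-1.02,0,-3.7,0,-1,-3.72,0,-0.78,0,-3.7,0,-1,-3.77,0,-0.54,0,-3.7,0,-1,-3.79,0,-0.29,0,-3.7,0,-1,-3.8,0,-0.04,0,-3.7,0,-1,-3.8,0,0.2,0,-3.7,0,-1,-3.78,0,0.45,0,-3.7,0,-1,-3.64,0.44,0.64,0,-3.2,0,-1,-3.59,0.44,0.84,0,-3.2,0,-1,-3.54,0.44,1.04,0,-3.2,0
-1,-3.48,0.44,1.24,0,-3.2,0,-1,-3.4,0.44,1.44,0,-3.2,0,-1,-3.31,0.44,1.62,0,-3.2,0,-1,-3.22,0.44,1.81,0,-3.2,0,-1,-0,3.6,0,0,-0,0,-1,-0,3.6,0,0,-0,0
```

drive_tool(
  deltas=[-1, -3.5, 0, -1.5, 0, -3.7, 0, -1, -3.6, 0, -1.3, 0, -3.7, 0, -1, -3.65, 0, -1, 0, -3.7, 0, -1, -3.7, 0, -0.8, 0, -3.7, 0, -1, -3.75, 0, -0.55, 0, -3.7, 0, -1, -3.8, 0, -0.3, 0, -3.7, 0, -1, -3.8, 0, 0, 0, -3.7, 0, -1, -3.8, 0, 0.2, 0, -3.7, 0, -1, -3.8, 0, 0.45, 0, -3.7, 0, -1, -3.65, 0.45, 0.65, 0, -3.2, 0, -1, -3.6, 0.45, 0.85, 0, -3.2, 0, -1, -3.55, 0.45, 1.05, 0, -3.2, 0],
)

```text
time: 2.8
eef_pos: [0.5778, -0.2052, 0.2191]
tool_rot: [[-0.333, 0.005, 0.943], [-0.943, -0.007, -0.333], [0.005, -1.0, 0.007]]
ft_force: [0.6, -0.7, 0.2]
width: 0.002
```

```bash
python3 -c "
from plan import *
plan([(666,-102,200,-7.2),(666,-102,128,-7.2)])"
```

```text
t 2.8 tcp [ 577.8 -205.2  219.1] yaw -19.47 down [ 0.005 -0.007 -1.   ] F [ 0.6 -0.7  0.2] w 0.002
6 rows
-1,-3.17,0.48,1.22,0,-3.1,0,-1,-3.1,0.48,1.39,0,-3.1,0,-1,-3.02,0.48,1.55,0,-3.1,0,-1,-2.93,0.48,1.71,0,-3.1,0,-1,-0,3.6,0,0,0,0,-1,-0,3.6,0,0,0,0
```

drive_tool(
  deltas=[-1, -3.2, 0.3, 1.2, 0, -3.1, 0, -1, -3.1, 0.4, 1.4, 0, -3.1, 0, -1, -3, 0.4, 1.55, 0, -3.1, 0, -1, -2.9, 0.4, 1.7, 0, -3.1, 0, -1, 0, 0, 0, 0, 0, 0],
)

```text
time: 3.22
eef_pos: [0.6727, -0.0897, 0.2027]
tool_rot: [[-0.104, 0.008, 0.995], [-0.995, -0.006, -0.104], [0.005, -1.0, 0.008]]
ft_force: [-1.1, -0.1, -0.3]
width: -0.001
```

```bash
python3 -c "
from plan import *
plan([(666,-102,127,-7.2)])
s=viewer.snapshot('side'); cv2.imwrite('pics/s1.png',cv2.resize(s['frame'][90:260,150:350,::-1],None,fx=3,fy=3,interpolation=cv2.INTER_CUBIC))"
```

```text
t 3.22 tcp [672.7 -89.7 202.7] yaw -5.96 down [ 0.008 -0.006 -1.   ] F [-1.1 -0.1 -0.3] w -0.001
2 rows
-1,0.65,3.79,-0.27,0,0.6,0,-1,0.65,3.79,-0.26,0,0.6,0
```

View pics/s1.png

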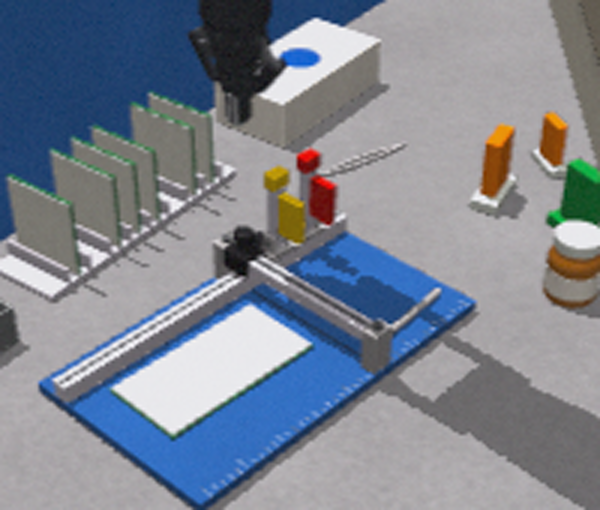

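The shut fingers sit behind the yellow flag and above it, clear of the other things. I'll descend and push.

drive_tool(
  deltas=[-1, 0.65, 3.8, -0.3, 0, 0.6, 0, -1, 0.65, 3.8, -0.3, 0, 0.6, 0, -1, 0, 0, 0, 0, 0, 0],
)

```text
time: 3.52
eef_pos: [0.6662, -0.1046, 0.1279]
tool_rot: [[-0.127, 0.012, 0.992], [-0.992, -0.008, -0.127], [0.006, -1.0, 0.013]]
ft_force: [-1.1, 0.0, -0.9]
width: -0.001
```

Run:
```python
from plan import *
f=np.radians(-7.1); ux=np.array([np.cos(f),np.sin(f)]); H=np.array([632,-97.5]); w=[]
for th in (80,70,60,50,40,30,20,10,0):
    t=np.radians(th); off=7+13*np.sin(t); x=-80*np.cos(t)+off*np.sin(t); z=60+80*np.sin(t)+off*np.cos(t)
    if th>70: z=min(z,128)
    w.append((*(H+x*ux),z,-7.1))
print(np.round(w,0)); plan(w)
```

```text
[[638. -98. 128.  -7.]
 [623. -96. 142.  -7.]
 [608. -95. 138.  -7.]
 [594. -93. 132.  -7.]
 [581. -91. 123.  -7.]
 [570. -90. 112.  -7.]
 [561. -89.  98.  -7.]
 [555. -88.  83.  -7.]
 [553. -88.  67.  -7.]]
t 3.52 tcp [ 666.2 -104.6  127.9] yaw -7.27 down [ 0.012 -0.008 -1.   ] F [-1.1  0.  -0.9] w -0.001
9 rows
-1,-0.27,-0.01,-2.92,0,-0.2,0,-1,0,-1.37,-1.49,0,-0,0,-1,0,0.33,-1.49,0,-0,0,-1,-0,0.62,-1.42,0,-0,0,-1,0,0.9,-1.3,0,-0,0,-1,-0,1.15,-1.11,0,-0,0,-1,0,1.36,-0.87,0,-0,0,-1,0,1.51,-0.59,0,-0,0,-1,-0,1.6,-0.28,0,-0,0
```

drive_tool(
  deltas=[-1, -0.2, 0, -1.5, 0, 0, 0, -1, -0.1, 0, -1.4, 0, 0, 0, -1, 0, -1, -1.5, 0, 0, 0, -1, 0, 0, -1.5, 0, 0, 0, -1, 0, 0.6, -1.4, 0, 0, 0, -1, 0, 0.9, -1.3, 0, 0, 0, -1, 0, 1.15, -1.1, 0, 0, 0],
)

```text
time: 4.1
eef_pos: [0.5723, -0.0953, 0.1208]
tool_rot: [[-0.136, 0.025, 0.99], [-0.991, -0.011, -0.136], [0.008, -1.0, 0.027]]
ft_force: [1.1, 0.8, 1.0]
width: -0.001
```

Run:
```python
from plan import *
st()
```

```text
t 4.1 tcp [572.3 -95.3 120.8] yaw -7.8 down [ 0.025 -0.011 -1.   ] F [1.1 0.8 1. ] w -0.001
```

drive_tool(
  deltas=[-1, -0.1, 1.2, -1, -0.5, 0, 0.1, -1, -0.1, 1.3, -0.9, -0.5, 0, 0.1, -1, -0.1, 1.4, -0.4, -0.5, 0, 0.1, -1, 0, 0.8, -0.1, 0, 0, 0, -1, 0, 0.6, 0, 0, 0, 0],
)

```text
time: 4.52
eef_pos: [0.548, -0.0911, 0.0682]
tool_rot: [[-0.14, 0.002, 0.99], [-0.99, -0.002, -0.14], [0.002, -1.0, 0.002]]
ft_force: [-3.7, 1.7, 30.5]
width: 0.001
```

drive_tool(
  deltas=[-1, 0, -0.5, 0, 0, 0, 0, -1, 0, -3, 0, 0, 0, 0, -1, 0, -4, 0, 0, 0, 0, -1, 0, -4, 0, 0, 0, 0, -1, 0, -3, 0, 0, 0, 0],
)

```text
time: 4.93
eef_pos: [0.545, -0.0902, 0.2067]
tool_rot: [[-0.14, -0.018, 0.99], [-0.99, 0.001, -0.14], [0.001, -1.0, -0.018]]
ft_force: [0.5, -0.6, 0.6]
width: -0.002
```

Run:
```python
from plan import *
plan([(509,-408,190,8.7),(509,-408,120,8.7)],grip=.5)
for n in ('side','top'):
    s=viewer.snapshot(n)
    f=s['frame'].astype(int);R,G,B=f[...,0],f[...,1],f[...,2]; p=P(s)
    m=(R>B+70)&(G>B+60)&(np.abs(p[...,0]-.58)<.07)&(np.abs(p[...,1]+.09)<.05)&(p[...,2]>.03)
    q=p[m]; 
    if n=='side': cv2.imwrite('pics/s2.png',cv2.resize(s['frame'][130:260,160:320,::-1],None,fx=4,fy=4,interpolation=cv2.INTER_CUBIC))
    if len(q): print(n,len(q),np.round(np.percentile(q,[5,50,95],axis=0),3).tolist())
    for t in('yellow_tab','yellow_hinge','plate'): print(t,[(np.round(k['position'],3).tolist(),round(k['conf'],2)) for k in viewer.spot_point(s,t)][:2])
```

```text
t 4.93 tcp [545.  -90.2 206.7] yaw -8.04 down [-0.018  0.001 -1.   ] F [ 0.5 -0.6  0.6] w -0.002
10 rows
0.5,4,0.21,0.11,0,-2.1,0,0.5,4,0.21,-0.04,0,-2.1,0,0.5,3.99,0.21,-0.18,0,-2.1,0,0.5,3.98,0.21,-0.33,0,-2.1,0,0.5,3.97,0.21,-0.47,0,-2.1,0,0.5,3.95,0.21,-0.62,0,-2.1,0,0.5,3.92,0.21,-0.76,0,-2.1,0,0.5,3.89,0.21,-0.9,0,-2.1,0,0.5,0,3.5,0,0,0,0,0.5,0,3.5,0,0,0,0
side 105 [[0.539, -0.096, 0.032], [0.565, -0.089, 0.051], [0.61, -0.077, 0.071]]
yellow_tab [([0.553, -0.092, 0.062], 0.65)]
yellow_hinge [([0.63, -0.1, 0.062], 0.56)]
plate [([0.573, 0.085, 0.018], 0.98), ([0.248, 0.473, -0.001], 0.94)]
yellow_tab []
yellow_hinge []
plate [([0.249, 0.48, 0.002], 0.96), ([0.296, 0.176, -0.002], 0.93)]
```

View pics/s2.png

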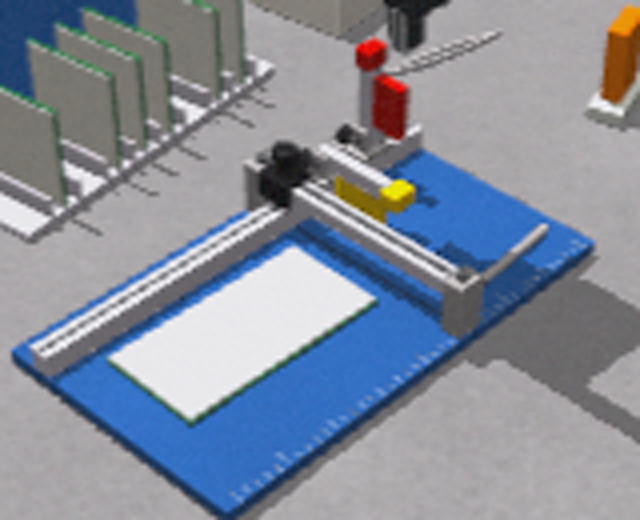

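Yellow is down across the bed, with the tab at (400,193) level with the hinge, and red is still up. The plate hasn't moved. Next I'll go over the block.

drive_tool(
  deltas=[0.5, 4, 0.2, 0.1, 0, -2.1, 0, 0.5, 4, 0.2, 0, 0, -2.1, 0, 0.5, 4, 0.2, -0.2, 0, -2.1, 0, 0.5, 4, 0.2, -0.3, 0, -2.1, 0, 0.5, 3.95, 0.2, -0.5, 0, -2.1, 0, 0.5, 3.95, 0.2, -0.6, 0, -2.1, 0, 0.5, 3.9, 0.2, -0.75, 0, -2.1, 0, 0.5, 3.9, 0.2, -0.9, 0, -2.1, 0, 0.5, 0, 0, 0, 0, 0, 0],
)

```text
time: 6.08
eef_pos: [0.5049, -0.4165, 0.1719]
tool_rot: [[0.176, -0.038, 0.984], [-0.984, 0.011, 0.177], [-0.018, -0.999, -0.035]]
ft_force: [-0.4, 0.9, 1.6]
width: 0.75
```

```bash
cat >> plan.py <<'E'
def tilt():
    R=np.array(monitor.get_state()['tool_rot']); v=np.degrees(R.T@np.cross(R[:,1],[0,0,-1])); print('tilt fix rotvec(tool)',np.round(v,2))
E
python3 - <<'E'
from plan import *
plan([(509,-408,130,8.7)],grip=.5); tilt()
E
```

```text
t 6.08 tcp [ 504.9 -416.5  171.9] yaw 10.17 down [-0.038  0.011 -0.999] F [-0.4  0.9  1.6] w 0.75
2 rows
0.5,-0.38,2.1,0.28,0,0.7,0,0.5,-0.39,2.1,0.27,0,0.7,0
tilt fix rotvec(tool) [ 2.03  0.   -1.01]
```

drive_tool(
  deltas=[0.5, 0, 0, 0, 2, 0.7, -1, 0.5, -0.4, 2, 0.3, 0, 0.7, 0, 0.5, -0.4, 2, 0.3, 0, 0, 0, 0.5, 0, 0, 0, 0, 0, 0],
)

```text
time: 6.42
eef_pos: [0.5063, -0.4114, 0.1246]
tool_rot: [[0.144, -0.004, 0.99], [-0.99, 0.004, 0.144], [-0.004, -1.0, -0.003]]
ft_force: [-0.9, -0.2, -0.4]
width: 0.747
```

Run:
```python
from plan import *
plan([(509,-408,43,8.7)],grip=.5); tilt()
s=viewer.snapshot('side'); cv2.imwrite('pics/s3.png',cv2.resize(s['frame'][60:200,270:400,::-1],None,fx=4,fy=4,interpolation=cv2.INTER_CUBIC))
```

```text
t 6.42 tcp [ 506.3 -411.4  124.6] yaw 8.26 down [-0.004  0.004 -1.   ] F [-0.9 -0.2 -0.4] w 0.747
3 rows
0.5,-0.1,2.72,0.11,0,-0.1,0,0.5,-0.1,2.72,0.11,0,-0.1,0,0.5,-0.1,2.72,0.11,0,-0.1,0
tilt fix rotvec(tool) [ 0.2   0.   -0.23]
```

View pics/s3.png

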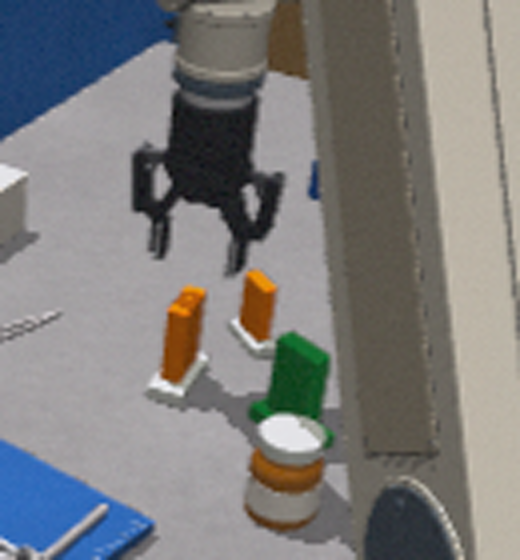

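The open fingers are above the larger orange block at (180,335), clear of the green one and the small one. Descending to grip.

drive_tool(
  deltas=[0.5, -0.1, 2.7, 0.1, 0, 0, 0, 0.5, -0.1, 2.7, 0.1, 0, 0, 0, 0.5, -0.1, 2.5, 0.1, 0, 0, 0, 0.5, 0, 0.2, 0, 0, 0, 0, -1, 0, 0, 0, 0, 0, 0, -1, 0, 0, 0, 0, 0, 0, -1, 0, 0, 0, 0, 0, 0, -1, 0, 0, 0, 0, 0, 0, -1, 0, 0, 0, 0, 0, 0, -1, 0, 0, 0, 0, 0, 0],
  newtons=60,
)

```text
time: 7.3
eef_pos: [0.5137, -0.4121, 0.0511]
tool_rot: [[0.146, 0.003, 0.989], [-0.989, -0.004, 0.146], [0.004, -1.0, 0.003]]
ft_force: [-0.7, 0.5, -1.7]
width: 0.249
```

Run:
```python
from plan import *
st(); tilt()
```

```text
t 7.3 tcp [ 513.7 -412.1   51.1] yaw 8.4 down [ 0.003 -0.004 -1.   ] F [-0.7  0.5 -1.7] w 0.249
tilt fix rotvec(tool) [-0.15  0.    0.23]
```

```bash
cat >> plan.py <<'E'
YAW=-7.1; _f=np.radians(YAW); O=np.array([558,11.6]); UX=np.array([np.cos(_f),np.sin(_f)]); UY=np.array([-np.sin(_f),np.cos(_f)])
def C(x,y,z,yaw=YAW): return (*(O+x*UX+y*UY),z,yaw)
def cut():
    p=np.array(monitor.get_state()['eef_pos'])[:2]*1000-O; print('tcp in cutter',np.round([p@UX,p@UY],1))
E
python3 - <<'E'
from plan import *
plan([(513.7,-412,160,8.4),C(-85,77,160)],grip=-1)
E
```

```text
t 7.3 tcp [ 513.7 -412.1   51.1] yaw 8.4 down [ 0.003 -0.004 -1.   ] F [-0.7  0.5 -1.7] w 0.249
16 rows
-1,-0,-3.63,0,0,0,0,-1,-0,-3.63,0,0,0,0,-1,-0,-3.63,0,0,0,0,-1,-3.92,-0,0.34,0,1.2,0,-1,-3.93,-0,0.26,0,1.2,0,-1,-3.93,-0,0.18,0,1.2,0,-1,-3.93,-0,0.1,0,1.2,0,-1,-3.93,-0,0.01,0,1.2,0,-1,-3.93,-0,-0.07,0,1.2,0,-1,-3.93,-0,-0.15,0,1.2,0,-1,-3.93,-0,-0.23,0,1.2,0,-1,-3.92,-0,-0.31,0,1.2,0
-1,-3.91,-0,-0.39,0,1.2,0,-1,-3.91,-0,-0.48,0,1.2,0,-1,-3.89,-0,-0.56,0,1.2,0,-1,-3.88,-0,-0.64,0,1.2,0
```

drive_tool(
  deltas=[-1, 0, -2, 0, 0, 0, 0, -1, 0, -3.6, 0, 0, 0, 0, -1, 0, -3.6, 0, 0, 0, 0, -1, 0, -2, 0, 0, 0, 0, -1, -3.9, 0, 0.3, 0, 1.2, 0, -1, -3.9, 0, 0.3, 0, 1.2, 0, -1, -3.9, 0, 0.2, 0, 1.2, 0, -1, -3.9, 0, 0.1, 0, 1.2, 0, -1, -3.9, 0, 0, 0, 1.2, 0, -1, -3.9, 0, -0.1, 0, 1.2, 0, -1, -3.9, 0, -0.15, 0, 1.2, 0, -1, -3.9, 0, -0.2, 0, 1.2, 0],
)

```text
time: 8.3
eef_pos: [0.4975, -0.0975, 0.1729]
tool_rot: [[-0.041, 0.017, 0.999], [-0.999, -0.012, -0.04], [0.012, -1.0, 0.018]]
ft_force: [0.7, -0.6, -2.5]
width: 0.253
```

Run:
```python
from plan import *
plan([C(-85,77,150)],grip=-1);tilt()
```

```text
t 8.3 tcp [497.5 -97.5 172.9] yaw -2.32 down [ 0.017 -0.012 -1.   ] F [ 0.7 -0.6 -2.5] w 0.253
5 rows
-1,-3.91,0.46,-0.44,0,1,0,-1,-3.9,0.46,-0.51,0,1,0,-1,-3.89,0.46,-0.57,0,1,0,-1,-3.88,0.46,-0.64,0,1,0,-1,-3.87,0.46,-0.7,0,1,0
tilt fix rotvec(tool) [-1.03  0.    0.66]
```

drive_tool(
  deltas=[-1, -3.9, 0.2, -0.5, -0.3, 1, 0.2, -1, -3.9, 0.2, -0.5, -0.3, 1, 0.2, -1, -3.9, 0.2, -0.6, -0.3, 1, 0.2, -1, -3.9, 0.5, -0.6, -0.2, 1, 0, -1, -3.9, 0.5, -0.7, 0, 1, 0, -1, 0, 0, 0, 0, 0, 0],
)

```text
time: 8.8
eef_pos: [0.4822, 0.1138, 0.1597]
tool_rot: [[-0.13, 0.007, 0.991], [-0.991, 0.002, -0.13], [-0.003, -1.0, 0.007]]
ft_force: [-0.9, -0.7, -2.0]
width: 0.251
```

Run:
```python
from plan import *
cut();tilt(); plan([C(-85,77,72)],grip=-1)
s=viewer.snapshot('side')
q=viewer.spot_point(s,'block_grip'); print([(np.round(k['position'],3).tolist(),round(k['conf'],2)) for k in q])
```

```text
tcp in cutter [-87.9  92. ]
tilt fix rotvec(tool) [-0.39  0.   -0.17]
t 8.8 tcp [482.2 113.8 159.7] yaw -7.48 down [ 0.007  0.002 -1.   ] F [-0.9 -0.7 -2. ] w 0.251
3 rows
-1,0.5,2.92,0.1,0,-0.1,0,-1,0.5,2.92,0.1,0,-0.1,0,-1,0.5,2.92,0.1,0,-0.1,0
[([0.482, 0.115, 0.174], 0.66), ([0.484, -0.522, 0.05], 0.61), ([0.384, -0.401, 0.064], 0.59), ([0.708, 0.387, -0.002], 0.19)]
```

drive_tool(
  deltas=[-1, 0.5, 3, 0.1, 0, 0, 0, -1, 0.5, 3, 0.1, 0, 0, 0, -1, 0.5, 2, 0.1, -0.2, 0, 0, -1, 0, 0.4, 0, 0, 0, 0, -1, 0, 0, 0, 0, 0, 0],
)

```text
time: 9.32
eef_pos: [0.4885, 0.09, 0.0772]
tool_rot: [[-0.132, 0.013, 0.991], [-0.991, 0.001, -0.132], [-0.003, -1.0, 0.012]]
ft_force: [-0.0, 0.3, -3.1]
width: 0.247
```

Run:
```python
from plan import *
cut();tilt(); st()
```

```text
tcp in cutter [-78.7  69.2]
tilt fix rotvec(tool) [-0.71 -0.   -0.16]
t 9.32 tcp [488.5  90.   77.2] yaw -7.58 down [ 0.013  0.001 -1.   ] F [-0.   0.3 -3.1] w 0.247
```

drive_tool(
  deltas=[-1, 0, 0.3, 0, -0.7, -0.3, 0, -1, 0, 0.3, 0, 0, 0, 0, -1, 0, 0.2, 0, 0, 0, 0],
)

```text
time: 9.57
eef_pos: [0.4904, 0.0884, 0.0714]
tool_rot: [[-0.129, 0.003, 0.992], [-0.992, 0.003, -0.129], [-0.004, -1.0, 0.002]]
ft_force: [-0.4, 0.2, -1.9]
width: 0.251
```

drive_tool(
  deltas=[-1, 0, 0.15, 0, 0, 0, 0, -1, 0, 0.15, 0, 0, 0, 0],
)

```text
time: 9.73
eef_pos: [0.4917, 0.0884, 0.0697]
tool_rot: [[-0.13, 0.006, 0.992], [-0.992, 0.004, -0.13], [-0.005, -1.0, 0.005]]
ft_force: [-0.4, -0.5, -2.9]
width: 0.253
```

drive_tool(
  deltas=[-1, 0, 0.15, 0, 0, 0, 0, -1, 0, 0.15, 0, 0, 0, 0],
)

```text
time: 9.9
eef_pos: [0.4924, 0.0887, 0.0673]
tool_rot: [[-0.129, 0.008, 0.992], [-0.992, 0.004, -0.129], [-0.005, -1.0, 0.007]]
ft_force: [-0.9, 0.2, -2.1]
width: 0.247
```

drive_tool(
  deltas=[-1, 0, 0.15, 0, 0, 0, 0, -1, 0, 0.1, 0, 0, 0, 0],
)

```text
time: 10.07
eef_pos: [0.4928, 0.0891, 0.0656]
tool_rot: [[-0.129, 0.008, 0.992], [-0.992, 0.004, -0.129], [-0.005, -1.0, 0.008]]
ft_force: [-4.0, -2.3, 21.5]
width: 0.251
```

drive_tool(
  deltas=[-1, 0, -0.25, 0, -0.4, 0, -0.2, -1, 0, 0, 0, 0, 0, 0],
)

```text
time: 10.23
eef_pos: [0.4929, 0.0893, 0.0685]
tool_rot: [[-0.128, 0.001, 0.992], [-0.992, 0.002, -0.128], [-0.002, -1.0, 0.001]]
ft_force: [-0.5, -0.2, -2.5]
width: 0.249
```

Run:
```python
from plan import *
cut();tilt(); st()
s=viewer.snapshot('side'); cv2.imwrite('pics/s4.png',cv2.resize(s['frame'][130:280,140:320,::-1],None,fx=4,fy=4,interpolation=cv2.INTER_CUBIC))
```

```text
tcp in cutter [-74.2  69. ]
tilt fix rotvec(tool) [-0.05 -0.   -0.09]
t 10.23 tcp [492.9  89.3  68.5] yaw -7.37 down [ 0.001  0.002 -1.   ] F [-0.5 -0.2 -2.5] w 0.249
```

View pics/s4.png

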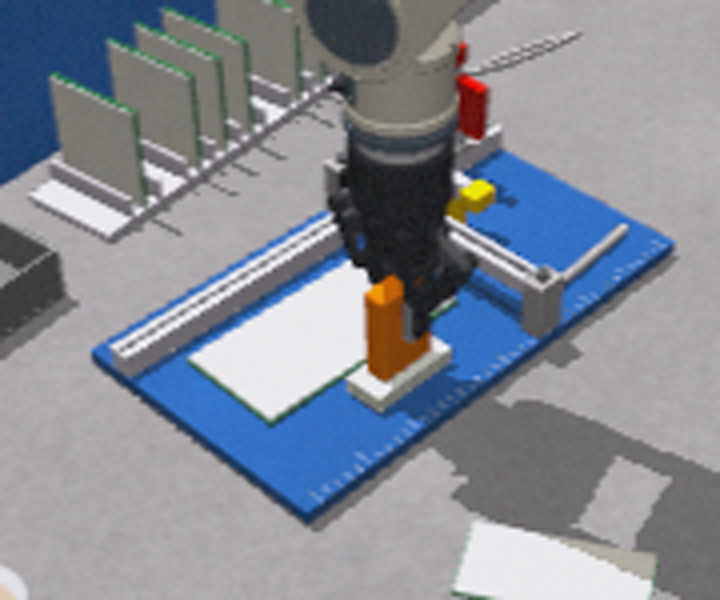

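The block stands on the bed in front of the plate, gripped a bit towards the -y side of its handle. I'll push towards the fence.

drive_tool(
  deltas=[-1, 0, 0, 0.5, 0, 0, 0, -1, 0, 0, 0.5, 0, 0, 0, -1, 0, 0, 0.5, 0, 0, 0, -1, 0, 0, 0.5, 0, 0, 0, -1, 0, 0, 0.4, 0, 0, 0],
)

```text
time: 10.7
eef_pos: [0.5166, 0.0859, 0.0672]
tool_rot: [[-0.128, -0.003, 0.992], [-0.992, 0.001, -0.128], [-0.001, -1.0, -0.003]]
ft_force: [-1.7, 0.8, -1.4]
width: 0.25
```

drive_tool(
  deltas=[-1, 0, -0.1, 0.3, 0, 0, 0, -1, 0, 0, 0.3, 0, 0, 0],
)

```text
time: 10.87
eef_pos: [0.5233, 0.0848, 0.0678]
tool_rot: [[-0.128, -0.004, 0.992], [-0.992, 0.001, -0.128], [-0.001, -1.0, -0.004]]
ft_force: [-1.3, 1.0, -1.5]
width: 0.249
```

drive_tool(
  deltas=[-1, 0, 0, 0.2, 0, 0, 0, -1, 0, 0, 0.2, 0, 0, 0],
)

```text
time: 11.03
eef_pos: [0.5258, 0.0842, 0.0673]
tool_rot: [[-0.129, -0.008, 0.992], [-0.992, 0.001, -0.129], [-0.0, -1.0, -0.008]]
ft_force: [-9.1, 2.6, 1.8]
width: 0.254
```

drive_tool(
  deltas=[-1, 0, -0.05, 0.15, 0, 0, 0, -1, 0, 0, 0, 0, 0, 0],
)

```text
time: 11.2
eef_pos: [0.5257, 0.0842, 0.0672]
tool_rot: [[-0.129, -0.012, 0.992], [-0.992, 0.001, -0.129], [0.0, -1.0, -0.012]]
ft_force: [0.4, -0.7, -3.0]
width: 0.255
```

Run:
```python
from plan import *
cut();tilt(); st()
```

```text
tcp in cutter [-41.  68.]
tilt fix rotvec(tool) [ 0.71 -0.    0.02]
t 11.2 tcp [525.7  84.2  67.2] yaw -7.4 down [-0.012  0.001 -1.   ] F [ 0.4 -0.7 -3. ] w 0.255
```

drive_tool(
  deltas=[-1, 0, -0.1, -0.8, 0, 0, 0, -1, 0, -0.1, -1.5, 0.7, 0, 0, -1, 0, -2, -1, 0, 0, 0, -1, 0, -3.5, 0, 0, 0, 0, -1, 0, -3, 0, 0, 0, 0],
)

```text
time: 11.62
eef_pos: [0.4876, 0.0878, 0.1513]
tool_rot: [[-0.129, -0.007, 0.992], [-0.992, -0.002, -0.129], [0.003, -1.0, -0.007]]
ft_force: [0.9, -0.3, -1.4]
width: 0.243
```

Run:
```python
from plan import *
cut();tilt(); plan([C(22,236,150),C(22,236,72)])
s=viewer.snapshot('top'); cv2.imwrite('pics/t5.png',cv2.resize(s['frame'][100:225,170:330,::-1],None,fx=4.5,fy=4.5,interpolation=cv2.INTER_CUBIC))
q=viewer.spot_point(s,'block_grip'); print([(np.round(k['position'],3).tolist(),round(k['conf'],2)) for k in q])
```

```text
tcp in cutter [-79.3  67. ]
tilt fix rotvec(tool) [ 0.37 -0.    0.19]
t 11.62 tcp [487.6  87.8 151.3] yaw -7.41 down [-0.007 -0.002 -1.   ] F [ 0.9 -0.3 -1.4] w 0.243
7 rows
-1,-3.39,0.03,2.01,0,-0.1,0,-1,-3.39,0.03,2.01,0,-0.1,0,-1,-3.39,0.03,2.01,0,-0.1,0,-1,-3.39,0.03,2.02,0,-0.1,0,-1,-3.38,0.03,2.02,0,-0.1,0,-1,-0,3.9,0,0,0,0,-1,-0,3.9,0,0,0,0
[([0.38, -0.402, 0.064], 0.77), ([0.481, -0.52, 0.047], 0.49), ([0.564, 0.012, -0.004], 0.44)]
```

View pics/t5.png

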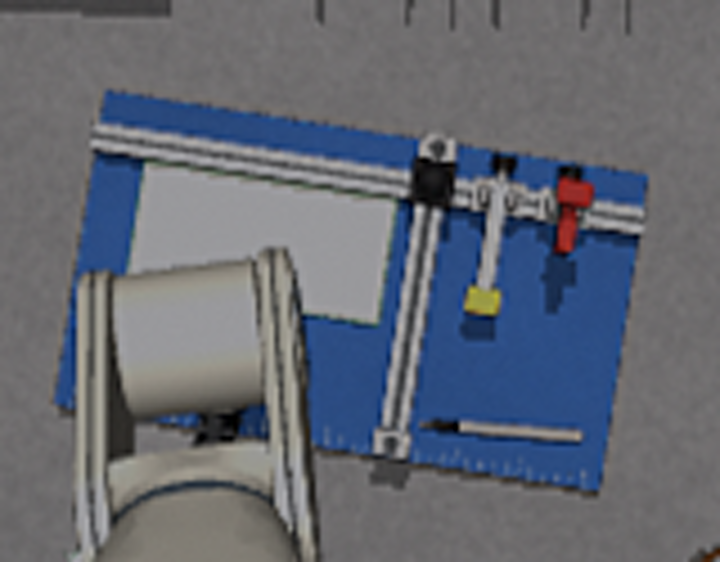

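The plate now lies along the fence, with its front edge at about px x=388, just before the bridge. Next is the rear end.

drive_tool(
  deltas=[-1, -3.4, 0, 2, 0.2, 0, 0.1, -1, -3.4, 0, 2, 0.2, 0, 0.1, -1, -3.4, 0, 2, 0, 0, 0, -1, -3.4, 0, 2, 0, 0, 0, -1, -3.4, 0, 2, 0, 0, 0, -1, 0, 0, 0, 0, 0, 0],
)

```text
time: 12.22
eef_pos: [0.6149, 0.2487, 0.1541]
tool_rot: [[-0.134, 0.016, 0.991], [-0.991, 0.003, -0.134], [-0.005, -1.0, 0.015]]
ft_force: [0.2, -0.1, -1.4]
width: 0.249
```

Run:
```python
from plan import *
cut();tilt(); plan([C(22,236,72)])
```

```text
tcp in cutter [ 27.2 242.3]
tilt fix rotvec(tool) [-0.87 -0.   -0.28]
t 12.22 tcp [614.9 248.7 154.1] yaw -7.69 down [ 0.016  0.003 -1.   ] F [ 0.2 -0.1 -1.4] w 0.249
3 rows
-1,0.21,2.74,-0.17,0,-0.2,0,-1,0.21,2.74,-0.17,0,-0.2,0,-1,0.21,2.74,-0.17,0,-0.2,0
```

drive_tool(
  deltas=[-1, 0, 3, 0, -0.4, 0, -0.1, -1, 0, 3, 0, -0.4, 0, -0.1, -1, 0, 1.9, 0, 0, 0, 0, -1, 0, 0.2, 0, 0, 0, 0],
)

```text
time: 12.55
eef_pos: [0.6182, 0.253, 0.0684]
tool_rot: [[-0.13, 0.008, 0.992], [-0.992, 0.003, -0.13], [-0.004, -1.0, 0.007]]
ft_force: [-1.1, 0.3, -3.0]
width: 0.248
```

Run:
```python
from plan import *
cut();tilt(); st()
s=viewer.snapshot('side'); cv2.imwrite('pics/s6.png',cv2.resize(s['frame'][130:290,110:300,::-1],None,fx=3.7,fy=3.7,interpolation=cv2.INTER_CUBIC))
q=viewer.spot_point(s,'block_grip'); print([(np.round(k['position'],3).tolist(),round(k['conf'],2)) for k in q])
```

```text
tcp in cutter [ 29.9 247. ]
tilt fix rotvec(tool) [-0.41 -0.   -0.24]
t 12.55 tcp [618.2 253.   68.4] yaw -7.44 down [ 0.008  0.003 -1.   ] F [-1.1  0.3 -3. ] w 0.248
[([0.619, 0.257, 0.084], 0.94), ([0.707, 0.387, -0.002], 0.54), ([0.482, -0.52, 0.045], 0.47)]
```

View pics/s6.png

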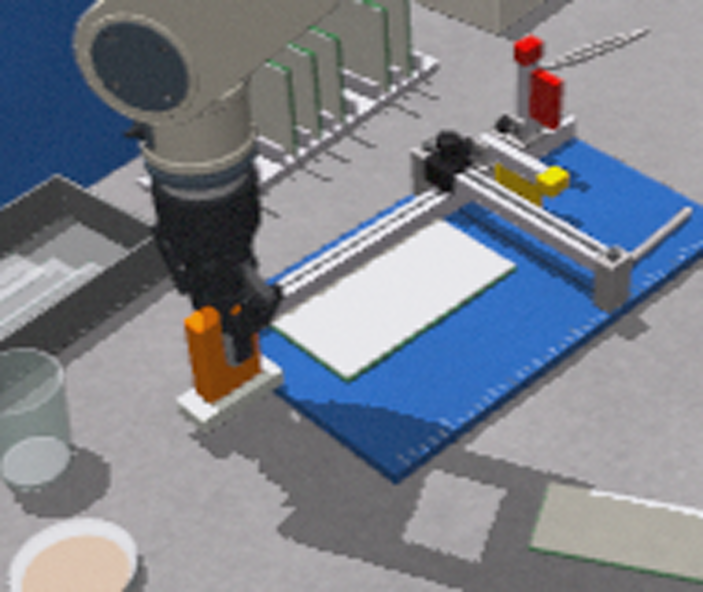

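The block is behind the plate's rear edge, its foot just above bed height. I'll slide it along the fence.

drive_tool(
  deltas=[-1, 1, 0.05, 0, -0.2, 0, -0.1, -1, 1, 0, 0, -0.2, 0, -0.1, -1, 1, 0, 0, 0, 0, 0, -1, 0.7, 0, 0, 0, 0, 0, -1, 0.7, 0, 0, 0, 0, 0, -1, 0.7, 0, 0, 0, 0, 0],
)

```text
time: 13.15
eef_pos: [0.6155, 0.1985, 0.0769]
tool_rot: [[-0.13, 0.012, 0.991], [-0.992, 0.004, -0.13], [-0.006, -1.0, 0.011]]
ft_force: [-0.1, -0.1, -1.9]
width: 0.252
```

Run:
```python
from plan import *
cut();tilt(); st()
```

```text
tcp in cutter [ 33.9 192.6]
tilt fix rotvec(tool) [-0.62  0.   -0.33]
t 13.15 tcp [615.5 198.5  76.9] yaw -7.46 down [ 0.012  0.004 -1.   ] F [-0.1 -0.1 -1.9] w 0.252
```

drive_tool(
  deltas=[-1, 0, -1, 0, 0, 0, 0, -1, -2, 0, -0.3, -0.6, 0, -0.3, -1, -3, 0, -0.2, 0, 0, 0, -1, 0, 0, 0, 0, 0, 0],
)

```text
time: 13.48
eef_pos: [0.6182, 0.2455, 0.0913]
tool_rot: [[-0.137, 0.002, 0.991], [-0.991, 0.001, -0.137], [-0.001, -1.0, 0.002]]
ft_force: [0.6, 1.0, -2.4]
width: 0.255
```

```bash
cat > pl.py <<'E'
from plan import *
s=viewer.snapshot('side'); f=s['frame'].astype(int); R,G,B=f[...,0],f[...,1],f[...,2]; X,Y,Z=np.moveaxis(P(s),-1,0)
w=(R>140)&(G>140)&(B>130)&(X>.45)&(X<.66)&(Y>-.15)&(Y<.21)&(Z<.028)&(Z>.012)
c,sz,a,_=rect(s,w,.024); d=np.array(c)-O; print('plate',c,sz,a,'cutter',np.round([d@UX,d@UY],1))
print([(np.round(k['position'],3).tolist(),round(k['conf'],2)) for k in viewer.spot_point(s,'block_grip')][:2])
for t in('plate','plate_front_corner','plate_rear_corner'):
    for k in viewer.spot_point(s,t)[:3]:
        d=np.array(k['position'][:2])*1000-O; print(t,np.round([d@UX,d@UY],0),k['position'][2],round(k['conf'],2))
E
python3 - <<'E'
from pl import *
cut();tilt(); st()
E
```

```text
plate [593.9  81.8] [198.3  98.9] 82.78 cutter [26.9 74.1]
[([0.618, 0.251, 0.108], 0.78), ([0.385, -0.399, 0.063], 0.74)]
plate [-361.  420.] -0.001 0.97
plate [29. 75.] 0.0168 0.65
plate [-284.  126.] -0.001 0.6
plate_front_corner [-318.   66.] 0.004 0.81
plate_front_corner [ 78. -27.] 0.0226 0.79
plate_rear_corner [-441.  341.] 0.0031 0.89
plate_rear_corner [ 76. 176.] 0.0236 0.61
plate_rear_corner [-181. -319.] -0.0022 0.61
tcp in cutter [ 29.7 234.8]
tilt fix rotvec(tool) [0.09 0.   0.12]
t 13.73 tcp [616.5 241.   89.6] yaw -7.96 down [-0.002 -0.002 -1.   ] F [-0.2  0.2 -1.9] w 0.251
```

drive_tool(
  deltas=[-1, 0.8, 1, 0, 0, -0.4, 0, -1, 0.6, 0.5, 0, 0, -0.3, 0, -1, 0, 0.3, 0, 0, 0, 0, -1, 0, 0, 0, 0, 0, 0],
)

```text
time: 14.07
eef_pos: [0.6136, 0.2231, 0.0695]
tool_rot: [[-0.127, -0.003, 0.992], [-0.992, -0.003, -0.127], [0.003, -1.0, -0.003]]
ft_force: [-0.1, -0.7, -2.1]
width: 0.249
```

Run:
```python
from plan import *
cut();tilt(); st()
```

```text
tcp in cutter [ 29.  216.8]
tilt fix rotvec(tool) [ 0.17 -0.    0.18]
t 14.07 tcp [613.6 223.1  69.5] yaw -7.29 down [-0.003 -0.003 -1.   ] F [-0.1 -0.7 -2.1] w 0.249
```

drive_tool(
  deltas=[-1, 0, 0.2, 0, 0, 0, 0, -1, 0.4, 0.05, 0, 0, 0, 0, -1, 0.4, 0.05, 0, 0, 0, 0],
)

```text
time: 14.32
eef_pos: [0.6126, 0.2148, 0.0657]
tool_rot: [[-0.128, -0.004, 0.992], [-0.992, -0.002, -0.128], [0.002, -1.0, -0.004]]
ft_force: [0.2, 2.9, 3.8]
width: 0.245
```

drive_tool(
  deltas=[-1, 0.5, -0.15, 0, 0, 0, 0, -1, 0.5, 0, 0, 0, 0, 0, -1, 0.5, 0, 0, 0, 0, 0],
)

```text
time: 14.57
eef_pos: [0.611, 0.1993, 0.0677]
tool_rot: [[-0.127, -0.003, 0.992], [-0.992, -0.001, -0.127], [0.001, -1.0, -0.003]]
ft_force: [0.7, 0.8, -3.2]
width: 0.25
```

drive_tool(
  deltas=[-1, 0.6, 0.05, 0, 0, 0, 0, -1, 0.6, 0, 0, 0, 0, 0, -1, 0.6, 0.05, 0, 0, 0, 0],
)

```text
time: 14.82
eef_pos: [0.6086, 0.1797, 0.0672]
tool_rot: [[-0.127, -0.002, 0.992], [-0.992, -0.001, -0.127], [0.001, -1.0, -0.002]]
ft_force: [-0.6, 0.8, -2.0]
width: 0.253
```

Run:
```python
from pl import *
cut();tilt(); st()
```

```text
plate [589.   43.8] [198.3  98.8] 82.99 cutter [26.8 35.8]
[([0.61, 0.182, 0.084], 0.92), ([0.484, -0.52, 0.047], 0.66)]
plate [-283.  126.] -0.0021 0.92
plate [27. 36.] 0.0146 0.84
plate [-361.  419.] -0.0011 0.61
plate_front_corner [-321.   67.] -0.0012 0.86
plate_front_corner [ 78. -62.] 0.0192 0.76
plate_rear_corner [ 74. 136.] 0.0203 0.71
plate_rear_corner [-205.  133.] 0.0033 0.68
plate_rear_corner [-438.  343.] 0.0013 0.61
tcp in cutter [ 29.4 173.6]
tilt fix rotvec(tool) [0.12 0.   0.07]
t 15.07 tcp [608.7 180.2  67.1] yaw -7.32 down [-0.002 -0.001 -1.   ] F [-0.1  0.6 -3.1] w 0.25
```

Sliding well: the plate is at y=36 with about 29 mm to go.

drive_tool(
  deltas=[-1, 0.6, 0.02, 0, 0, 0, 0, -1, 0.6, 0, 0, 0, 0, 0, -1, 0.6, 0, 0, 0, 0, 0, -1, 0.4, 0, 0, 0, 0, 0],
)

```text
time: 15.4
eef_pos: [0.6061, 0.1585, 0.067]
tool_rot: [[-0.126, -0.001, 0.992], [-0.992, -0.0, -0.126], [0.0, -1.0, -0.001]]
ft_force: [0.9, 1.4, -2.8]
width: 0.251
```

drive_tool(
  deltas=[-1, 0.3, 0, 0, 0, 0, 0, -1, 0.3, 0, 0, 0, 0, 0],
)

```text
time: 15.57
eef_pos: [0.6051, 0.1514, 0.067]
tool_rot: [[-0.126, -0.001, 0.992], [-0.992, -0.0, -0.126], [0.0, -1.0, -0.001]]
ft_force: [0.6, 2.3, -1.9]
width: 0.253
```

drive_tool(
  deltas=[-1, 0.2, 0, 0, 0, 0, 0, -1, 0.15, 0, 0, 0, 0, 0],
)

```text
time: 15.73
eef_pos: [0.6048, 0.1477, 0.0671]
tool_rot: [[-0.127, -0.001, 0.992], [-0.992, 0.001, -0.127], [-0.001, -1.0, -0.001]]
ft_force: [-1.6, 8.2, 0.7]
width: 0.247
```

drive_tool(
  deltas=[-1, 0.15, 0, 0, 0, 0, 0],
)

```text
time: 15.82
eef_pos: [0.6048, 0.1472, 0.0674]
tool_rot: [[-0.129, -0.0, 0.992], [-0.992, 0.003, -0.129], [-0.003, -1.0, -0.001]]
ft_force: [-0.9, 9.3, 0.1]
width: 0.249
```

Run:
```python
from pl import *
cut();tilt(); st()
```

```text
plate [586.9  26.3] [168.2  98.8] 82.99 cutter [26.9 18.2]
[([0.606, 0.154, 0.084], 0.69), ([0.481, -0.521, 0.046], 0.65)]
plate [-282.  125.] -0.0027 0.76
plate [25.  4.] 0.0171 0.68
plate [-362.  420.] 0.0012 0.61
plate_front_corner [-320.   67.] 0.0008 0.64
plate_front_corner [ 74. -95.] 0.0214 0.63
plate_rear_corner [-209.  131.] 0.0019 0.91
plate_rear_corner [ 73. 104.] 0.0207 0.74
plate_rear_corner [-440.  339.] 0.0043 0.7
tcp in cutter [ 29.7 140.5]
tilt fix rotvec(tool) [ 0.03  0.   -0.16]
t 16.07 tcp [604.8 147.3  67.4] yaw -7.34 down [-0.     0.003 -1.   ] F [ 0.5  6.2 -2. ] w 0.251
```

The plate touches the stop at about 9 N. Now I'll back off and re-square it against the fence from the front.

drive_tool(
  deltas=[-1, -0.8, -0.05, 0, 0, 0, 0, -1, -1.5, -0.1, 0, 0, 0, 0, -1, -0.5, -2, 0, 0, 0, 0, -1, 0, -3.5, 0, 0, 0, 0, -1, 0, -2.5, 0, 0, 0, 0, -1, 0, 0, 0, 0, 0, 0],
)

```text
time: 16.57
eef_pos: [0.6074, 0.1796, 0.1496]
tool_rot: [[-0.126, -0.006, 0.992], [-0.992, 0.0, -0.126], [0.001, -1.0, -0.006]]
ft_force: [1.4, 1.2, -2.6]
width: 0.247
```

Run:
```python
from plan import *
cut();tilt(); plan([C(-85,100,150),C(-85,22,150),C(-85,22,72)])
```

```text
tcp in cutter [ 28.2 172.9]
tilt fix rotvec(tool) [0.34 0.   0.03]
t 16.57 tcp [607.4 179.6 149.6] yaw -7.26 down [-0.006  0.    -1.   ] F [ 1.4  1.2 -2.6] w 0.247
8 rows
-1,1.83,-0.01,-2.83,0,-0,0,-1,1.83,-0.01,-2.83,0,-0,0,-1,1.83,-0.01,-2.83,0,-0,0,-1,1.82,-0.01,-2.83,0,-0,0,-1,3.9,-0,0,0,-0,0,-1,3.9,-0,0,0,-0,0,-1,-0,3.9,0,0,-0,0,-1,-0,3.9,0,0,-0,0
```

drive_tool(
  deltas=[-1, 1.8, 0, -2.8, 0.3, 0, 0, -1, 1.8, 0, -2.8, 0, 0, 0, -1, 1.8, 0, -2.8, 0, 0, 0, -1, 1.8, 0, -2.8, 0, 0, 0, -1, 3.5, 0, 0, 0, 0, 0, -1, 3.5, 0, 0, 0, 0, 0, -1, 0, 0, 0, 0, 0, 0],
)

```text
time: 17.15
eef_pos: [0.4735, 0.0556, 0.1473]
tool_rot: [[-0.117, 0.003, 0.993], [-0.993, 0.0, -0.117], [-0.001, -1.0, 0.003]]
ft_force: [-0.0, -0.3, -2.7]
width: 0.245
```

Run:
```python
from pl import *
cut();tilt(); plan([C(-80,22,72)])
```

```text
plate [587.   27.6] [167.6  99. ] 82.7 cutter [26.8 19.5]
[([0.474, 0.059, 0.162], 0.68), ([0.484, -0.521, 0.047], 0.52)]
plate [23.  4.] 0.0169 0.83
plate [-361.  420.] 0.002 0.7
plate [-282.  124.] -0.0035 0.58
plate_front_corner [-320.   66.] -0.0008 0.86
plate_front_corner [ 76. -96.] 0.0207 0.61
plate_front_corner [-16. 433.] -0.0033 0.6
plate_rear_corner [-440.  341.] -0.0001 0.79
plate_rear_corner [ 75. 104.] 0.0174 0.78
plate_rear_corner [-206.  133.] 0.0004 0.57
tcp in cutter [-86.6  37.7]
tilt fix rotvec(tool) [-0.38  0.   -0.16]
t 17.4 tcp [476.8  59.7 148. ] yaw -6.6 down [ 0.007  0.002 -1.   ] F [ 0.5 -0.2 -2.4] w 0.249
2 rows
-1,0.79,3.8,0.32,0,0.2,0,-1,0.79,3.8,0.33,0,0.2,0
```

drive_tool(
  deltas=[-1, 0.8, 3, 0.3, -0.3, 0.3, -0.1, -1, 0.8, 3, 0.3, 0, 0.2, 0, -1, 0, 1.4, 0, 0, 0, 0, -1, 0, 0.3, 0, 0, 0, 0],
)

```text
time: 17.73
eef_pos: [0.4871, 0.0474, 0.0704]
tool_rot: [[-0.118, 0.011, 0.993], [-0.993, 0.002, -0.118], [-0.003, -1.0, 0.011]]
ft_force: [-0.1, 0.1, -1.6]
width: 0.247
```

Run:
```python
from plan import *
cut();tilt();st()
```

```text
tcp in cutter [-74.7  26.8]
tilt fix rotvec(tool) [-0.63  0.   -0.19]
t 17.73 tcp [487.1  47.4  70.4] yaw -6.76 down [ 0.011  0.002 -1.   ] F [-0.1  0.1 -1.6] w 0.247
```

drive_tool(
  deltas=[-1, 0.8, 0.1, 0, -0.6, 0.5, -0.2, -1, 0.8, 0.1, 0, 0, 0, 0, -1, 0, 0.05, 0.5, 0, 0, 0, -1, 0, 0, 0.5, 0, 0, 0],
)

```text
time: 18.07
eef_pos: [0.4957, 0.031, 0.0678]
tool_rot: [[-0.123, -0.002, 0.992], [-0.992, -0.001, -0.123], [0.001, -1.0, -0.002]]
ft_force: [0.7, -0.6, -2.3]
width: 0.249
```

Run:
```python
from plan import *
cut();tilt();st()
```

```text
tcp in cutter [-64.3  11.6]
tilt fix rotvec(tool) [ 0.13 -0.    0.05]
t 18.07 tcp [495.7  31.   67.8] yaw -7.08 down [-0.002 -0.001 -1.   ] F [ 0.7 -0.6 -2.3] w 0.249
```

drive_tool(
  deltas=[-1, 0, -0.05, 0.6, 0, 0.1, 0, -1, 0, -0.03, 0.5, 0, 0.1, 0, -1, 0, -0.03, 0.4, 0, 0, 0, -1, 0, -0.03, 0.3, 0, 0, 0],
)

```text
time: 18.4
eef_pos: [0.5187, 0.0284, 0.0722]
tool_rot: [[-0.128, 0.004, 0.992], [-0.992, -0.0, -0.128], [-0.0, -1.0, 0.004]]
ft_force: [-0.9, 1.1, -2.1]
width: 0.255
```

drive_tool(
  deltas=[-1, 0, -0.1, -0.8, 0, 0, 0, -1, 0, 0, -0.8, 0, 0, 0, -1, 0, 0.3, 0, 0, 0, 0],
)

```text
time: 18.65
eef_pos: [0.5032, 0.0306, 0.071]
tool_rot: [[-0.128, 0.007, 0.992], [-0.992, -0.0, -0.128], [-0.001, -1.0, 0.007]]
ft_force: [-0.7, 0.9, -2.8]
width: 0.252
```

Run:
```python
from pl import *
cut();tilt();st()
```

```text
plate [587.2  28.4] [166.   99.1] 82.78 cutter [26.9 20.3]
[([0.503, 0.035, 0.087], 0.92), ([0.382, -0.401, 0.062], 0.65)]
plate [-279.  128.] -0.0032 0.94
plate [25.  5.] 0.0132 0.76
plate [-362.  419.] 0.0013 0.74
plate_front_corner [ 79. -93.] 0.0196 0.98
plate_front_corner [-318.   67.] 0.0003 0.93
plate_front_corner [ -93. -130.] 0.0161 0.66
plate_rear_corner [ 75. 105.] 0.0224 0.85
plate_rear_corner [-440.  342.] 0.0004 0.68
plate_rear_corner [-208.  136.] -0.0007 0.66
tcp in cutter [-54.7  12.2]
tilt fix rotvec(tool) [-0.46 -0.   -0.05]
t 18.9 tcp [505.2  30.5  70.8] yaw -7.36 down [ 0.008 -0.    -1.   ] F [ 0.2 -0.6 -2.7] w 0.249
```

drive_tool(
  deltas=[-1, 0, 0.2, 0, -0.4, 0, 0, -1, 0, 0.15, 0, 0, 0, 0, -1, 0, 0.05, 0.3, 0, 0, 0, -1, 0, 0.03, 0.3, 0, 0, 0],
)

```text
time: 19.23
eef_pos: [0.5114, 0.0297, 0.0661]
tool_rot: [[-0.128, 0.0, 0.992], [-0.992, 0.001, -0.128], [-0.001, -1.0, 0.0]]
ft_force: [-0.0, 0.3, -2.3]
width: 0.254
```

drive_tool(
  deltas=[-1, 0, -0.1, 0.2, 0, 0, 0, -1, 0, 0, 0.2, 0, 0, 0, -1, 0, 0, 0.15, 0, 0, 0],
)

```text
time: 19.48
eef_pos: [0.5181, 0.0289, 0.0669]
tool_rot: [[-0.128, 0.0, 0.992], [-0.992, 0.001, -0.128], [-0.001, -1.0, 0.0]]
ft_force: [-4.4, 0.9, 0.4]
width: 0.25
```

drive_tool(
  deltas=[-1, 0, 0, 0.15, 0, 0, 0, -1, 0, 0, 0.1, 0, 0, 0],
)

```text
time: 19.65
eef_pos: [0.5183, 0.0286, 0.0664]
tool_rot: [[-0.128, -0.006, 0.992], [-0.992, 0.001, -0.128], [-0.0, -1.0, -0.006]]
ft_force: [-3.2, 0.3, -2.0]
width: 0.253
```

drive_tool(
  deltas=[-1, 0, 0, -0.8, 0, 0, 0, -1, 0, -0.1, -1.5, 0.3, 0, 0, -1, 0, -2, -1, 0, 0, 0, -1, 0, -3.5, 0, 0, 0, 0, -1, 0, -3.5, 0, 0, 0, 0, -1, 0, 0, 0, 0, 0, 0],
)

```text
time: 20.15
eef_pos: [0.4818, 0.0329, 0.1583]
tool_rot: [[-0.128, -0.002, 0.992], [-0.992, -0.0, -0.128], [0.0, -1.0, -0.002]]
ft_force: [0.5, 0.1, -2.7]
width: 0.252
```

Run:
```python
from pl import *
cut();tilt(); plan([(500,-411,165,8)])
s=viewer.snapshot('side'); cv2.imwrite('pics/s7.png',cv2.resize(s['frame'][150:250,180:310,::-1],None,fx=6,fy=6,interpolation=cv2.INTER_CUBIC))
```

```text
plate [586.9  26.9] [169.2  99. ] 82.7 cutter [26.8 18.8]
[([0.385, -0.399, 0.06], 0.73), ([0.483, -0.52, 0.047], 0.67)]
plate [-363.  420.] -0.0013 0.89
plate [-284.  125.] 0.0012 0.7
plate [23.  2.] 0.0177 0.6
plate_front_corner [-317.   67.] 0.0003 0.72
plate_front_corner [ 78. -97.] 0.0196 0.63
plate_rear_corner [ 76. 106.] 0.0193 0.93
plate_rear_corner [-207.  135.] 0.0021 0.85
plate_rear_corner [-439.  342.] 0.0009 0.57
tcp in cutter [-81.9  11. ]
tilt fix rotvec(tool) [0.72 0.   0.13]
t 20.4 tcp [478.1  32.7 152.2] yaw -7.39 down [-0.013 -0.001 -1.   ] F [ 0.6  0.5 -2.3] w 0.249
12 rows
-1,3.64,-0.11,0.66,0,-1.3,0,-1,3.66,-0.11,0.57,0,-1.3,0,-1,3.67,-0.11,0.49,0,-1.3,0,-1,3.68,-0.11,0.41,0,-1.3,0,-1,3.69,-0.11,0.33,0,-1.3,0,-1,3.69,-0.11,0.25,0,-1.3,0,-1,3.7,-0.11,0.16,0,-1.3,0,-1,3.7,-0.11,0.08,0,-1.3,0,-1,3.7,-0.11,-0,0,-1.3,0,-1,3.7,-0.11,-0.09,0,-1.3,0,-1,3.7,-0.11,-0.17,0,-1.3,0,-1,3.69,-0.11,-0.25,0,-1.3,0
```

View pics/s7.png

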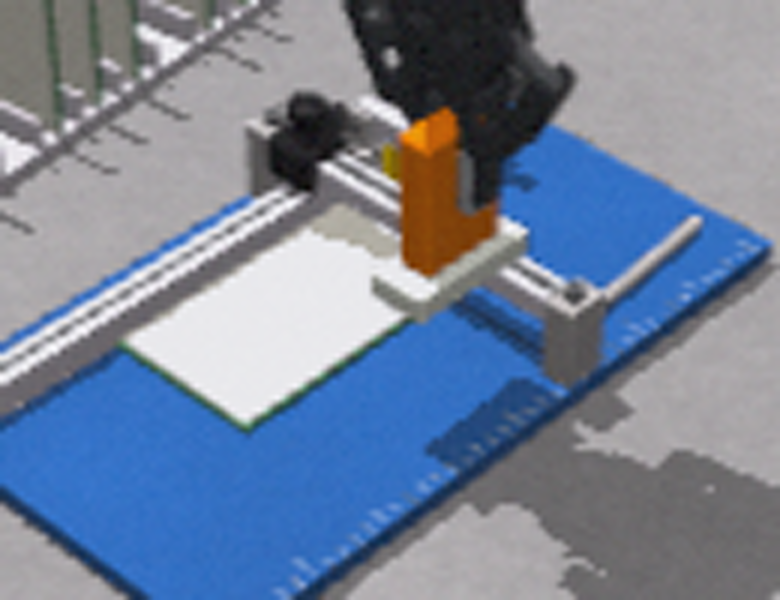

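The plate's rear edge stays at 103.3 mm before and after the fence push, and its yaw of -7.3° matches the fence. Now I'll take the block to the bench.

drive_tool(
  deltas=[-1, 0, -1, 0, 0.6, 0, 0, -1, 3.6, -0.1, 0.6, 0, -1.3, 0, -1, 3.7, -0.1, 0.5, 0, -1.3, 0, -1, 3.7, -0.1, 0.4, 0, -1.3, 0, -1, 3.7, -0.1, 0.3, 0, -1.3, 0, -1, 3.7, -0.1, 0.2, 0, -1.3, 0, -1, 3.7, -0.1, 0.1, 0, -1.3, 0, -1, 3.7, -0.1, 0.1, 0, -1.3, 0, -1, 3.7, -0.1, 0, 0, -1.3, 0, -1, 3.7, -0.1, -0.1, 0, -1.3, 0, -1, 3.7, -0.1, -0.2, 0, -1.3, 0, -1, 3.7, -0.1, -0.2, 0, -1.3, 0],
)

```text
time: 21.45
eef_pos: [0.4887, -0.3845, 0.1686]
tool_rot: [[0.144, -0.014, 0.99], [-0.99, 0.002, 0.144], [-0.004, -1.0, -0.013]]
ft_force: [0.8, 1.1, -2.6]
width: 0.249
```

Run:
```python
from plan import *
tilt(); plan([(508,-410,100,8)])
s=viewer.snapshot('side'); cv2.imwrite('pics/s8.png',cv2.resize(s['frame'][60:220,240:400,::-1],None,fx=3.7,fy=3.7,interpolation=cv2.INTER_CUBIC))
```

```text
tilt fix rotvec(tool) [ 0.77 -0.   -0.23]
t 21.45 tcp [ 488.7 -384.5  168.6] yaw 8.26 down [-0.014  0.002 -1.   ] F [ 0.8  1.1 -2.6] w 0.249
2 rows
-1,1.4,3.43,0.77,0,0.1,0,-1,1.4,3.43,0.78,0,0.1,0
```

View pics/s8.png

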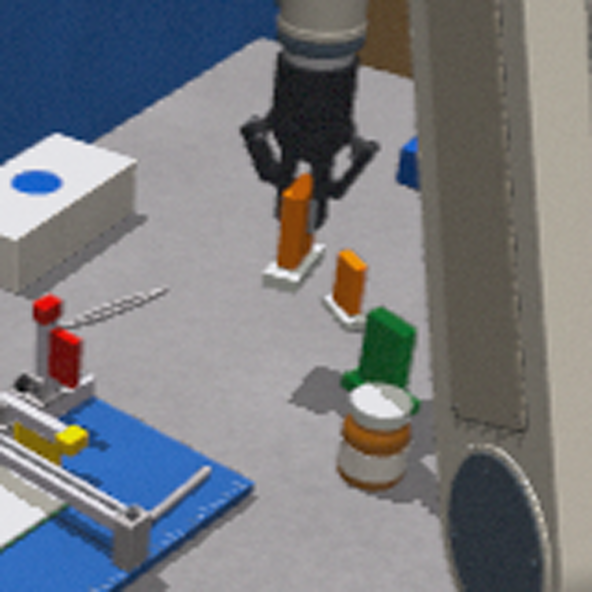

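The held block is upright over free bench, so I'll lower it.

drive_tool(
  deltas=[-1, 1.2, 3.4, 0.8, 0.7, 0, -0.2, -1, 1.2, 3.4, 0.8, 0, 0, 0, -1, 0, 3, 0, 0, 0, 0, -1, 0, 1.2, 0, 0, 0, 0, -1, 0, 0, 0, 0, 0, 0],
)

```text
time: 21.92
eef_pos: [0.5099, -0.4214, 0.0562]
tool_rot: [[0.135, 0.006, 0.991], [-0.991, -0.01, 0.135], [0.01, -1.0, 0.005]]
ft_force: [-1.1, 0.5, -1.9]
width: 0.252
```

Run:
```python
from plan import *
tilt(); st()
```

```text
tilt fix rotvec(tool) [-0.28 -0.    0.6 ]
t 21.92 tcp [ 509.9 -421.4   56.2] yaw 7.78 down [ 0.006 -0.01  -1.   ] F [-1.1  0.5 -1.9] w 0.252
```

drive_tool(
  deltas=[-1, 0, 0.3, 0, -0.3, 0, 0.6, -1, 0, 0.2, 0, 0, 0, 0, -1, 0, 0.15, 0, 0, 0, 0],
)

```text
time: 22.17
eef_pos: [0.51, -0.4202, 0.0507]
tool_rot: [[0.136, -0.002, 0.991], [-0.991, 0.002, 0.136], [-0.002, -1.0, -0.002]]
ft_force: [0.6, 0.1, -1.7]
width: 0.246
```

drive_tool(
  deltas=[-1, 0, 0.15, 0, 0, 0, 0, -1, 0, 0.15, 0, 0, 0, 0],
)

```text
time: 22.33
eef_pos: [0.5114, -0.4206, 0.0503]
tool_rot: [[0.137, 0.001, 0.991], [-0.991, -0.001, 0.137], [0.001, -1.0, 0.001]]
ft_force: [-1.2, -0.3, -1.9]
width: 0.252
```

drive_tool(
  deltas=[-1, 0, 0.2, 0, 0, 0, 0, -1, 0, 0.15, 0, 0, 0, 0],
)

```text
time: 22.5
eef_pos: [0.5124, -0.4211, 0.0487]
tool_rot: [[0.137, 0.003, 0.991], [-0.991, -0.003, 0.137], [0.003, -1.0, 0.003]]
ft_force: [-0.6, -0.3, -2.1]
width: 0.251
```

drive_tool(
  deltas=[-1, 0, 0.2, 0, 0, 0, 0],
)

```text
time: 22.58
eef_pos: [0.5129, -0.4214, 0.0476]
tool_rot: [[0.137, 0.004, 0.991], [-0.991, -0.004, 0.137], [0.004, -1.0, 0.004]]
ft_force: [-5.4, 4.2, 19.5]
width: 0.249
```

Contact with the bench, so I'll release and lift.

drive_tool(
  deltas=[0.6, 0, 0, 0, 0, 0, 0, 0.6, 0, 0, 0, 0, 0, 0, 0.6, 0, 0, 0, 0, 0, 0, 0.6, 0, 0, 0, 0, 0, 0, 0.6, 0, -1.5, 0, 0, 0, 0, 0.6, 0, -3, 0, 0, 0, 0, 0.6, 0, -3.5, 0, 0, 0, 0, 0.6, 0, -4, 0, 0, 0, 0, 0.6, 0, -3, 0, 0, 0, 0, 0.6, 0, 0, 0, 0, 0, 0],
)

```text
time: 23.42
eef_pos: [0.5117, -0.4205, 0.2074]
tool_rot: [[0.137, 0.003, 0.991], [-0.991, -0.003, 0.137], [0.003, -1.0, 0.003]]
ft_force: [0.8, -0.8, -0.0]
width: 0.798
```

Run:
```python
from pl import *
st()
for n in('side','top'):
    s=viewer.snapshot(n)
    if n=='side': a=cv2.resize(s['frame'][90:250,180:345,::-1],None,fx=4.8,fy=4.8,interpolation=cv2.INTER_CUBIC)[:,:792]; cv2.imwrite('pics/s9.png',a[:600] if len(a)>768 else cv2.resize(a,(618,600)))
    for t in('block_grip','yellow_tab','yellow_hinge'): print(n,t,[(np.round(k['position'],3).tolist(),round(k['conf'],2)) for k in viewer.spot_point(s,t)][:3])
f=s['frame'].astype(int); R,G,B=f[...,0],f[...,1],f[...,2]; X,Y,Z=np.moveaxis(P(s),-1,0)
w=(R>140)&(G>140)&(B>130)&(X>.45)&(X<.615)&(Y>-.025)&(Y<.14)&(Z<.03)&(Z>.012); print('top',rect(s,w,.024)[:3])
```

```text
plate [586.7  27. ] [169.1  98.9] 82.45 cutter [26.6 18.8]
[([0.382, -0.402, 0.061], 0.71), ([0.513, -0.418, 0.062], 0.56)]
plate [-363.  419.] 0.0025 0.79
plate [24.  5.] 0.0164 0.75
plate [-283.  126.] -0.0032 0.65
plate_front_corner [ 76. -92.] 0.022 0.95
plate_front_corner [-317.   67.] -0.0026 0.75
plate_rear_corner [-206.  136.] -0.0008 0.79
plate_rear_corner [-439.  344.] 0.0019 0.69
plate_rear_corner [ 77. 105.] 0.0208 0.61
t 23.67 tcp [ 508.2 -417.5  198.1] yaw 7.88 down [-0.007  0.006 -1.   ] F [-0.4 -0.3 -1.5] w 0.801
side block_grip [([0.513, -0.417, 0.064], 0.84), ([0.382, -0.4, 0.064], 0.64)]
side yellow_tab [([0.552, -0.091, 0.059], 0.73)]
side yellow_hinge [([0.63, -0.101, 0.062], 0.8)]
top block_grip [([0.513, -0.42, 0.064], 0.68), ([0.48, -0.518, 0.046], 0.37)]
top yellow_tab [([0.549, -0.09, 0.058], 0.6)]
top yellow_hinge [([0.631, -0.098, 0.065], 0.48)]
top (array([574.5,  46. ]), array([139.9,  81. ]), 89.61)
```

View pics/s9.png

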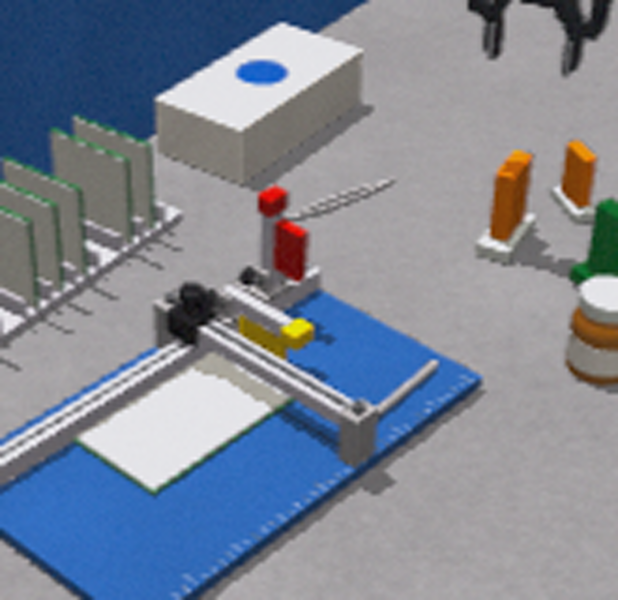

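```bash
python3 -c "
from h import *
print(ticket.sign_off())"
```

```text
the job is handed in; nothing more can be done
None
```

I did the job in the required order and handed it in at about 24 s of the 72 s allowed; no verdict is reported. I swung the yellow stop down until it hit its end stop (about 30 N at the tab). With the larger push block I then pushed the plate to the fence (about 9 N), along it to the yellow stop (about 9 N), and once more to the fence (about 4 N). The block now stands upright on the bench, and the gripper is clear above it.

**Last checks**
- **Stops:** the yellow tab is level with its hinge to within about 7 mm, which is roughly the detector's error, and the red stop is still up in the last picture.
- **Plate:** its yaw read -7.55° in the last picture and -7.2° to -7.3° when pressed to the fence. Its rear edge was at the same place (103.3 mm along the cutter) before and after the last fence push.
- **Block:** its grip point reads 62–64 mm above the bench.

**What is less certain**
- **Gaps:** the cameras only resolve about 3 mm, so I rely on the contact forces, not on pictures, for gaps under 2 mm.
- **Block height:** the block drifted too high twice while I was positioning it: once it passed about 5 mm over the plate's rear edge, and once it came level with the plate's top at the front edge. The force readings after those moves showed no contact and the plate had not shifted. I backed off and redid the push each time.

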